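# Dose two grinding balls and bolt the dispenser gate

## Robot

A 6-joint arm with a two-finger parallel gripper is mounted at the origin on the work surface. World frame = base frame: x ahead of the robot, y to its left, z up, the work surface at z = 0. Lengths are in mm, angles in rad, forces in N, time in s.
With the tool pointing down it reaches from about 350 to 875 mm from the base axis. Payload 4.2 kg.
Tool frame: the origin (TCP) lies at the very end of the fingers, on their centre line; the grasp point (between the pads) lies 19 mm behind it (arm.pinch_z is the distance from the TCP to the grasp point, in mm); x points along the fingers, y is the direction in which the jaws open and shut, and the axes are right-handed (so a half turn about x gives the same grasp; the last joint's range is limited). The gripper opens to 85 mm and grips with 20 to 120 N. Pads are 22 mm wide; open, the fingers measure 114 mm over their backs; the gripper's body (76 mm by 85 mm) begins 54 mm behind the grasp point. The pads swing forward as they close: fully open they stand 13 mm farther back than shut.
Start: joints at [1.395, 0.385, 0.008, 0, -1.194, -0.259], TCP at [263.235, 566.839, 231.312] pointing down, gripper open.
Joint ranges: [-3.14, 3.14], [-1.21, 2.06], [-1.07, 1.41], [-3.16, 2.05], [-2.99, -0.16], [-3.1, 3.1]. Speed limits (rad/s): [2.79, 2.79, 3.14, 3.14, 3.14, 3.14].

## Interface

Orientations are given as a unit quaternion [x, y, z, w].
In Python, from bench import arm gives the robot as it stands.
- The arm moves only by the tool drive_tool, never from a script. Its argument "motion" is a list of rows, each a list of 4 numbers: the shift along the tool's x, y, z in mm, then the turn about the tool's x in degrees. In form: [[dx, dy, dz, spin], ...]. A call has 1 to 10 rows; each row shifts and turns the commanded pose from where the row before left it, along the tool's axes as they then stand; what a row does not reach is not made up. A row lasts 1/12 s, in which the tool goes at most 41.7 mm and 7.16 degrees, less where a joint would pass 70% of its speed; a pose out of reach is approached as far as the arm can. A call with a gripper value outside its range is refused whole. "grip" is the finger opening in mm, from 0 to 85.4, set as the call begins (left out, the last holds). The fingers move at their own pace and stop on an object; the grip force is fixed at half the most. Time passes only in rows, so rows that do not move let the fingers close. It gives the time, the measured TCP pose, the force and the opening at its end, in the units of the state.
- arm.read_state(): the state, without advancing time (a new reading comes with each control period).
- arm.get_image(name): name is "scene" or "top" or "wrist"; returns the picture (384x512x3 uint8, red, green, blue); there is no depth.
- arm.calibration(name): a dict with "K" (3x3 intrinsics, pixels), "distortion" ([k1, k2, p1, p2, k3] as OpenCV has them; the pictures are not rectified), "eye" and "attitude" of the camera in the world; the wrist camera has in their place "T_tool_cam" (4x4, takes a point from camera to tool coordinates, whose origin is the TCP and whose axes are the tool frame's). Camera axes: x right, y up, looking along -z (the intrinsics and any distortion apply to the point x, -y, -z); pixel columns grow to the right and rows downward; lengths in mm; the calibration is good to about 2 mm. A picture is of the moment at which its call begins: read the wrist's pose just before it. calibration takes no time and is no camera call.
- arm.job_done(): hands the job in, once; it reports no verdict.
The state is a dict: "clock": time; "joints": joint angles; "joint_vel": joint speeds; "joint_efforts": joint torques, N m; "position": TCP position; "ee_rot": TCP orientation; "contact_force": force on the tool from outside, world axes, zero at the start; "wrist_torque": the same for the moment, N m; "gripper_width": finger opening in mm.
Only numpy, scipy, OpenCV 4.12 (cv2) and the standard library are available. Lean on these libraries where they do the work, as an engineer would, in place of code of your own. Each camera call takes 0.05 s, during which the arm holds its last target. There are 200 camera calls.

## Task

Draw the ball dispenser's slide gate out just far enough, by its black upright handle, that the two balls farthest from the handle drop into the grinding jar while the other two stay in their bays, then push the gate fully shut. After that, slide the bolt with the red-topped pin across until its tip is fully home in the brass keeper. Leave everything else on the bench where it is.

Things in the scene. Friction and masses are not known exactly. Their poses are not given: they have to be found in the camera images.
- doser: the ball dispenser, fixed to the bench: base plate x -155 to 100, y -210 to 190, top z 12 mm, carrying magazine, gate, bolt and a control head. Origin at bench height, below the bolt's line and the gate's middle line; x = the bolt's push direction (roughly away from the robot), y = from the gate handle towards the magazine, z up. All x, y, z below in mm are in this frame
- outlet (a point): point under the wall between the two bays farthest from the handle (x 0, y 117.5, z 84). Open-topped magazine: four bays in a row along y, each 25 x 25 mm inside with one ball, partitions 3 mm, inner ends at y 35 and 144, walls z 90 to 125. The gate plate is their floor (top z 89); its far edge is at y 144 when shut and draws back towards -y, so the farthest bay opens first
- head (a point): middle of the underside of the grey control head that hangs over the bolt: x -45 to 75, y -22 to 22, z 245 to 281, on a 14 mm post at x 75, y 24. A gripper has no room straight above the pin near the end of its travel: lean the tool 25 to 45 degrees, its upper part towards -x
- carrier (a point): top of the rear bolt guide (x -130, z 116). The two steel guides are 22 mm wide in y, top z 116, at x -135 to -125 and -32 to -22; the grey carrier under them is 22 mm wide, top z 95, x -140 to -18. Gate rails: x 23 to 29 on both sides, top z 94, y -195 to 30
- gate (a joint): how far the slide gate is drawn out, m: 0 = shut against its stop, 0.1 = fully out; it moves along -y of the dispenser. It slides stiffly (about 2.5 N) and stays where left. The second ball is sure to have dropped at 0.050, the third starts to drop at 0.067; aim for 0.058. Shut means below 0.004
- gate_grip (a point): the grasp point of the gate's upright black handle, on its middle line at z = 124 mm. The handle is 14 mm thick (x of the dispenser), 26 mm wide (y), and stands from z = 89 to 141 mm
- bolt (a joint): how far the bolt has been pushed, m: 0 = withdrawn, 0.06 = at its stop, tip fully home in the keeper (above 0.056 counts as home); it moves along +x of the dispenser, stiffly (about 2.5 N), and stays where left. It starts 0 to 0.015 m along
- bolt_pin (a point): a point on the middle line of the bolt's upright pin at z = 135 mm; the pin is 10 mm in diameter, stands from z = 111 to 157 mm, and has a red ball of 16 mm diameter centred on its top at z = 157 mm. Push it along +x of the dispenser
- bolt_tip (a point): centre of the front end of the bolt, a 12 mm steel rod lying along x of the dispenser, axis at z = 105 mm, 88 mm ahead of the pin
- keeper (a point): centre of the mouth of the brass keeper, a block 20 mm deep on the far side of the gate; mouth 14 mm wide facing -x of the dispenser, at x = 32, z = 105 mm. With the bolt home the tip lies 16 mm inside
- jar: dark steel open grinding jar, 60 mm tall, 80 mm across the rim, wall 4 mm, standing on the base plate below the two bays farthest from the handle; origin at the centre of its underside, z up. Not to be handled
- ball1_center (a point): centre of a steel grinding ball, 22 mm in diameter, in the bay farthest from the handle: must drop into the jar
- ball2_center (a point): centre of a steel grinding ball, 22 mm in diameter, in the second bay from the far end: must drop into the jar
- ball3_center (a point): centre of a steel grinding ball, 22 mm in diameter, in the third bay: must stay
- ball4_center (a point): centre of a steel grinding ball, 22 mm in diameter, in the bay nearest the handle: must stay
- jar_lid: bystander: dark steel jar lid, 76 mm across, 22 mm high, origin at its underside
- vial: bystander: small amber sample jar with a white cap, 28 mm across, 55 mm high, origin at its underside
- flask: bystander: amber bottle with a blue cap, 70 mm across, 150 mm high, origin at its underside
- beaker: bystander: glass beaker, 76 mm across, 90 mm high, origin at its underside
- sieve: bystander: brass test sieve pan, 150 mm across, 45 mm high, origin at its underside
- brush: bystander: cleaning brush lying on the bench
- scoop: bystander: long sample spoon lying on the bench

How it is judged:
By the outcome, as a careful person would: the job done as asked, in the order asked, and still so for the second after the job is handed in, with the robot touching nothing.
It also fails if it takes over 48 s, if anything falls off the work surface, if the arm or the gripper's body presses on something with over 40 N, if the wrist force passes 120 N, or if a joint passes its speed limit or range.

## Working session

There is one attempt and no reset: what is moved stays moved. The work goes in short steps, Python scripts to look and compute and a tool call to move; the robot and the scene stay as the last step left them, time stands still between calls to the robot, and variables do not carry over. Pictures are saved under pics/ and viewed, about 8 in all and at most 12, crops included, and the job is handed in when it is done.

Besides the shell and the picture viewer there is one more tool, called as a command line: name --pt "numbers of a row" for each row, then --argument value for the rest. drive_tool: Moves the arm, as the interface text tells. Its arguments: {"type":"object","properties":{"motion":{"type":"array"},"grip":{"type":"number"}},"required":["motion"]}

```bash
ls; mkdir -p pics; python3 - <<'E'
from bench import arm
import cv2,numpy as np
print(arm.read_state())
for n in("scene","top"):
    im=arm.get_image(n); cv2.imwrite(f"pics/{n}0.png",cv2.resize(im[:,:,::-1],(800,600),interpolation=cv2.INTER_CUBIC))
    print(n,arm.calibration(n))
print(arm.calibration("wrist"))
E
```

```text
pics
{'clock': 0.0, 'joints': array([ 1.39460015e+00,  3.85572329e-01,  6.62266018e-03, -5.09131730e-04,
       -1.19398469e+00, -2.58578370e-01]), 'joint_vel': array([-0.00159867, -0.00059112,  0.00082347, -0.00274801,  0.00123436,
       -0.00102911]), 'joint_efforts': array([ 6.74414914e-04, -3.92291522e+01,  1.88404280e+01,  4.18637574e+00,
       -4.60379742e-03,  8.24951030e-06]), 'position': array([263.00045287, 566.32911743, 230.20931253]), 'ee_rot': array([-0.69031375,  0.15333509,  0.69058582,  0.15181078]), 'contact_force': array([ 1.03113537,  0.87079123, -0.01270131]), 'wrist_torque': array([-0.05162999, -0.04405193, -0.00862547]), 'gripper_width': 85.1310251948485}
scene {'K': array([[477.34815203,   0.        , 253.99773526],
       [  0.        , 477.34815203, 187.11981529],
       [  0.        ,   0.        ,   1.        ]]), 'distortion': array([-0.17490941,  0.        ,  0.        ,  0.        ,  0.        ]), 'eye': array([1625.05577085,  432.0771066 ,  956.46597384]), 'attitude': array([0.26770829, 0.38354617, 0.73377124, 0.49275183])}
top {'K': array([[389.45602
[... 259 characters left out ...]
.27697362, 1442.56389177]), 'attitude': array([ 0.0158797 , -0.02224984, -0.69671829,  0.71682383])}
{'K': array([[304.66560653,   0.        , 255.44149283],
       [  0.        , 304.66560653, 194.40212293],
       [  0.        ,   0.        ,   1.        ]]), 'distortion': array([0.00214898, 0.        , 0.        , 0.        , 0.        ]), 'T_tool_cam': array([[-9.33009660e-04,  2.67643186e-01, -9.63517646e-01,
        -1.42511952e+02],
       [ 9.99999553e-01,  3.97242818e-04, -8.57991458e-04,
        -5.77341130e-01],
       [ 1.53114898e-04, -9.63518016e-01, -2.67643437e-01,
        -6.81343923e+01],
       [ 0.00000000e+00,  0.00000000e+00,  0.00000000e+00,
         1.00000000e+00]])}
```

View pics/top0.png

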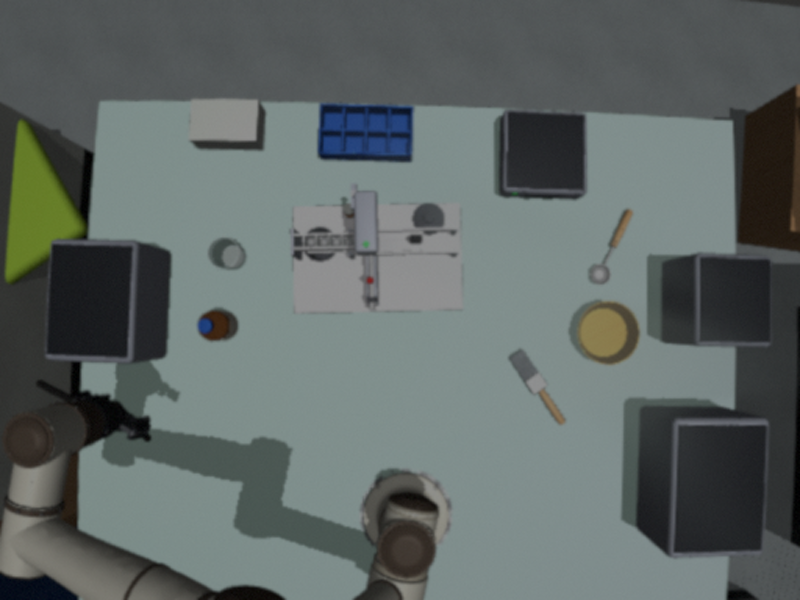

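View pics/scene0.png

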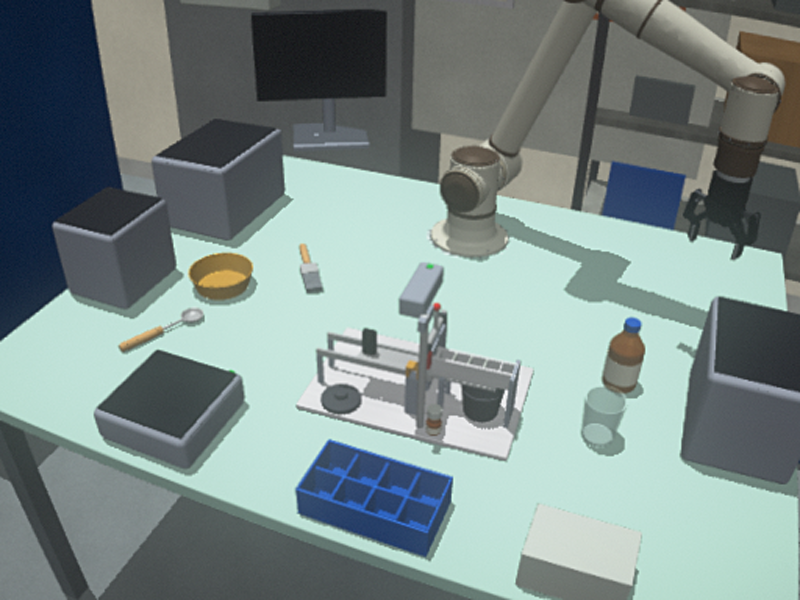

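The top view shows the doser plate with corners at (293,206), (461,203), (463,311) and (294,313), the red pin top at (370,281) and the handle at (414,239). The scene view agrees: head over the bolt, magazine on the robot's left, handle on its right.

```bash
cat > h.py <<'E'
import numpy as np,cv2
from scipy.spatial.transform import Rotation as R
from scipy.optimize import least_squares
from bench import arm
F=np.diag([1,-1,-1.])
def cam(n,st=None):
    c=arm.calibration(n)
    if n=="wrist":
        T=c["T_tool_cam"];Rt=R.from_quat(st["ee_rot"]).as_matrix()
        return c["K"],c["distortion"],Rt@T[:3,:3],Rt@T[:3,3]+st["position"]
    return c["K"],c["distortion"],R.from_quat(c["attitude"]).as_matrix(),c["eye"]
def ray(C,uv,z):
    K,d,Rc,e=C
    p=cv2.undistortPoints(np.array(uv,float).reshape(-1,1,2),K,d).reshape(-1,2)
    v=(Rc@F@np.c_[p,np.ones(len(p))].T).T
    return e+v*((np.array(z)-e[2])/v[:,2])[:,None]
def proj(C,P):
    K,d,Rc,e=C; Rw=(Rc@F).T
    return cv2.projectPoints(np.array(P,float).reshape(-1,1,3),cv2.Rodrigues(Rw)[0],-Rw@e,K,d)[0].reshape(-1,2)
def d2w(p,P): # p=x,y,yaw
    c,s=np.cos(p[2]),np.sin(p[2]);P=np.atleast_2d(np.array(P,float))
    return np.c_[p[0]+c*P[:,0]-s*P[:,1],p[1]+s*P[:,0]+c*P[:,1],P[:,2]]
E
python3 - <<'E'
from h import *
C=cam("top")
uv=np.array([(293,206),(461,203),(463,311),(294,313)])/1.5625
D=[(100,190,12),(100,-210,12),(-155,-210,12),(-155,190,12)]
W=ray(C,uv,[12]*4)
r=least_squares(lambda p:(d2w(p,D)-W)[:,:2].ravel(),[500,80,0]);p=r.x
print(p,np.degrees(p[2]),r.fun)
pin,han=ray(C,np.array([(370,281),(414,239)])/1.5625,[163,141])
c,s=np.cos(p[2]),np.sin(p[2])
for q in(pin,han):
    d=q[:2]-p[:2];print(q,c*d[0]+s*d[1],-s*d[0]+c*d[1])
st=arm.read_state();M=R.from_quat(st["ee_rot"]).as_matrix();print(M)
E
```

```text
[6.29026979e+02 9.37040336e+01 4.41042214e-02] 2.52698574681511 [ 0.15182446 -0.19637137 -0.84180569 -0.15880032  1.09336406 -0.85062578
 -0.40338283  1.20579746]
[537.15476926  90.20217245 163.        ] -91.93726664899228 0.5521829368027737
[ 6.31853064e+02 -2.93575993e-01  1.41000000e+02] -1.3210101029475014 -94.03080507127434
[[-7.28954362e-04 -4.21386658e-01 -9.06880782e-01]
 [-1.75999965e-03 -9.06879078e-01  4.21387280e-01]
 [-9.99998186e-01  1.90328195e-03 -8.05669077e-05]]
```

drive_tool --pt "0 0 0 7" --pt "0 0 0 7" --pt "0 0 0 7" --pt "0 0 0 7" --pt "0 0 0 7" --pt "0 0 0 7" --pt "0 0 0 7" --pt "0 0 0 7" --pt "0 0 0 6.6" --pt "0 0 0 0"

```text
clock: 0.93
position: [263.1, 566.5, 230.7]
ee_rot: [0.51, -0.49, -0.51, -0.489]
contact_force: [-0.1, 0.0, 0.3]
gripper_width: 85.6
```

drive_tool --pt "0 -9.5 -35 0" --pt "0 -9.5 -35 0" --pt "0 -9.5 -35 0" --pt "0 -9.5 -35 0" --pt "0 -9.5 -35 0" --pt "0 -9.5 -35 0" --pt "0 -9.5 -35 0" --pt "0 -9.5 -35 0" --pt "0 -9.5 -35 0" --pt "0 -9.5 -35 0"

```text
clock: 1.77
position: [373.3, 219.4, 231.3]
ee_rot: [-0.512, 0.488, 0.512, 0.488]
contact_force: [0.3, 0.5, 0.5]
gripper_width: 85.8
```

drive_tool --pt "0 -9.5 -35 0" --pt "0 -9.5 -35 0" --pt "0 -9.5 -35 0" --pt "0 -9.5 -35 0" --pt "0 -9.5 -35 0" --pt "0 -9.5 -35 0" --pt "0 -9.5 -35 0" --pt "0 0 0 0" --pt "0 0 0 0"

```text
clock: 2.52
position: [450.3, -22.4, 230.9]
ee_rot: [-0.51, 0.49, 0.51, 0.489]
contact_force: [0.3, 0.6, -0.1]
gripper_width: 85.6
```

drive_tool --pt "0 -30 2 0" --pt "0 -30 2 0" --pt "0 -30 2 0" --pt "0 -30 2 0" --pt "0 -30 2 0" --pt "0 -30 2 0" --pt "0 -3 2 0" --pt "0 0 0 0" --pt "0 0 0 0"

```text
clock: 3.27
position: [631.8, 2.5, 230.6]
ee_rot: [-0.511, 0.489, 0.512, 0.488]
contact_force: [-0.5, -0.2, 0.2]
gripper_width: 85.6
```

```bash
python3 - <<'E'
from h import *
st=arm.read_state();im=arm.get_image("wrist")
cv2.imwrite("pics/w1.png",cv2.resize(im[:,:,::-1],(800,600),interpolation=cv2.INTER_CUBIC))
np.save("w1.npy",np.r_[st["position"],st["ee_rot"]])
C=cam("wrist",st);p=[629.03,93.70,.0441]
D=[(x,y,141) for x in(-7,7) for y in(-94-13,-94+13)]+[(-5.5*0+92*-1,0,157),(-26,-195,94),(26,-195,94)]
print(st["position"],st["joints"]);print((proj(C,d2w(p,D))*1.5625).round(0))
E
```

```text
[631.8042641    2.47214952 230.64856732] [ 2.59413233e-01  3.97684982e-01  2.64851926e-02 -4.43486630e-04
 -1.20136125e+00 -2.13372960e-01]
[[411. 279.]
 [411. 329.]
 [383. 279.]
 [384. 329.]
 [572. 485.]
 [445. 103.]
 [350. 103.]]
```

View pics/w1.png

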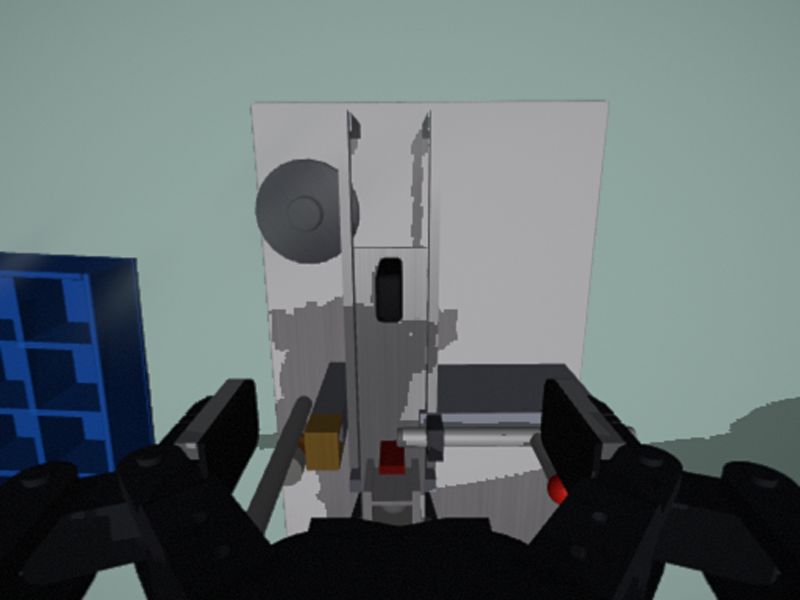

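The handle's top face lies at columns 377–403, with its near edge at row 322. The gripper midline is at column ~400, so the handle is about 5 mm towards +x and 6 mm towards -y. The finger knuckles sit roughly 55 mm behind the TCP and ±80 mm out.

drive_tool --pt "0 -5 -5 0" --pt "20 0 0 0" --pt "25 0 0 0" --pt "25 0 0 0" --pt "25 0 0 0" --pt "20 0 0 0" --pt "7 0 0 0" --pt "0 0 0 0" --pt "0 0 0 0" --grip 60

```text
clock: 4.07
position: [638.3, -3.6, 110.5]
ee_rot: [0.511, -0.489, -0.51, -0.489]
contact_force: [0.7, -0.2, 0.1]
gripper_width: 60.1
```

```bash
python3 - <<'E'
from h import *
st=arm.read_state();im=arm.get_image("wrist")
cv2.imwrite("pics/w2.png",cv2.resize(im[:,:,::-1],(800,600),interpolation=cv2.INTER_CUBIC))
C=cam("wrist",st);p=[629.03,93.70,.0441]
M=R.from_quat(st["ee_rot"]).as_matrix()
print(st["position"],st["contact_force"])
q=[st["position"]+M@np.array([-36+2,y,z]) for y in(-7,7) for z in(-13,13)]
print((proj(C,q)*1.5625).round())
E
```

```text
[638.34078373  -3.63578104 110.51324981] [ 0.73633547 -0.23363688  0.12119294]
[[373. 398.]
 [374. 487.]
 [429. 398.]
 [427. 487.]]
```

View pics/w2.png

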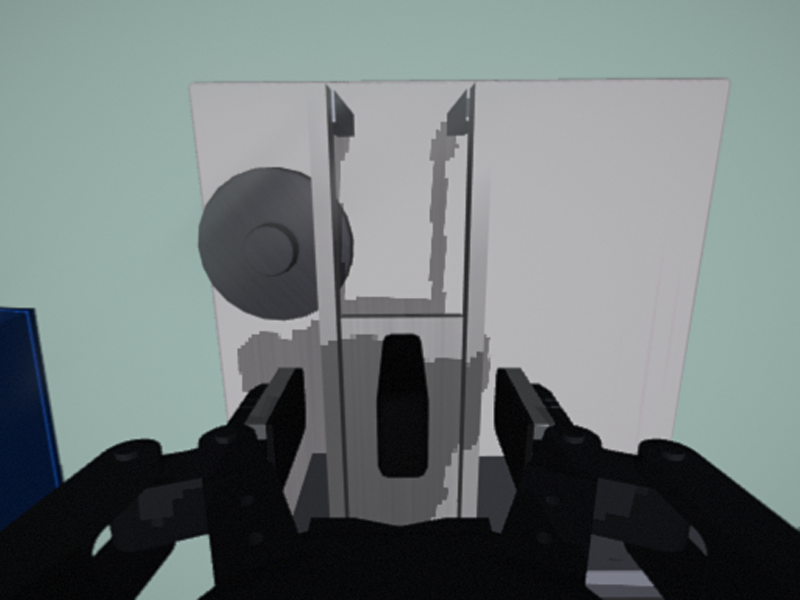

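The handle's top face (columns 377–428, near edge row 477) is now within 1 mm of the middle between the pads. I'll close on it.

drive_tool --pt "0 0.8 -2 0" --pt "0 0 0 0" --pt "0 0 0 0" --pt "0 0 0 0" --pt "0 0 0 0" --pt "0 0 0 0" --pt "0 0 0 0" --pt "0 0 0 0" --grip 5

```text
clock: 4.78
position: [637.6, -5.5, 110.3]
ee_rot: [0.511, -0.489, -0.511, -0.489]
contact_force: [-1.7, -0.3, 5.7]
gripper_width: 13.1
```

drive_tool --pt "0 0 -6 0" --pt "0 0 -6 0" --pt "0 0 -6 0" --pt "0 0 -6 0" --pt "0 0 -6 0" --pt "0 0 -6 0" --pt "0 0 -6 0" --pt "0 0 -6 0" --pt "0 0 -5 0" --pt "0 0 -5 0"

```text
clock: 5.62
position: [640.6, -62.8, 110.3]
ee_rot: [0.511, -0.488, -0.511, -0.489]
contact_force: [-1.0, 3.5, 4.9]
gripper_width: 12.9
```

drive_tool --pt "0 0 0 0" --pt "0 0 0 0" --pt "0 0 0 0" --pt "0 0 0 0" --pt "0 0 0 0" --pt "0 0 0 0" --pt "0 0 0 0" --pt "0 0 0 0"

```text
clock: 6.28
position: [640.6, -63.7, 110.3]
ee_rot: [0.512, -0.488, -0.51, -0.489]
contact_force: [0.7, -1.3, 5.8]
gripper_width: 13.1
```

```bash
python3 - <<'E'
from h import *
a=arm.get_image("scene")[:,:,::-1];b=arm.get_image("top")[:,:,::-1]
A=cv2.resize(a[205:300,190:345],None,fx=5,fy=3.6*5/5,interpolation=cv2.INTER_CUBIC)[:,:]
B=cv2.resize(b[125:205,180:305],(A.shape[1],250),interpolation=cv2.INTER_CUBIC)
o=np.vstack([A,B])[:600];print(o.shape);cv2.imwrite("pics/s3.png",o)
E
```

```text
(592, 775, 3)
```

View pics/s3.png

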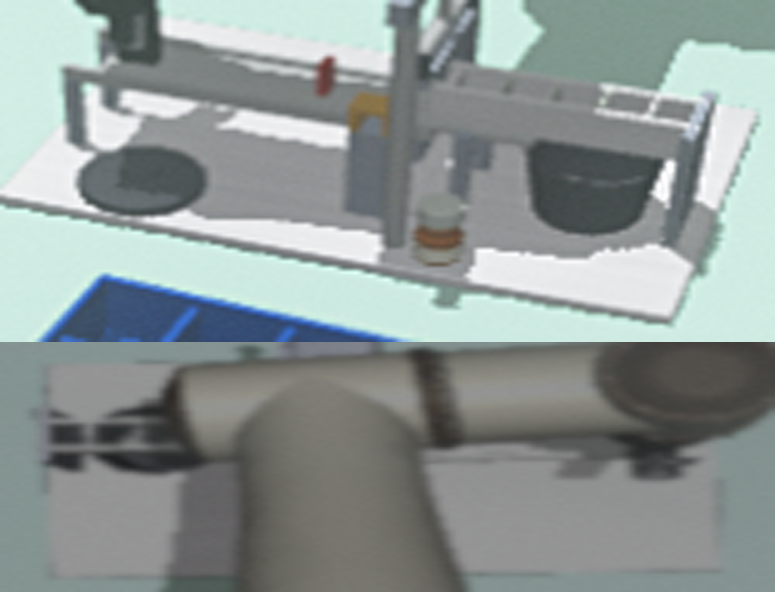

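The two far bays now show bright through, while the two nearer ones stay dark. The TCP travelled 58.3 mm. Pushing the gate shut.

drive_tool --pt "0 0 6 0" --pt "0 0 6 0" --pt "0 0 6 0" --pt "0 0 6 0" --pt "0 0 6 0" --pt "0 0 6 0" --pt "0 0 6 0" --pt "0 0 6 0" --pt "0 0 6 0" --pt "0 0 3 0"

```text
clock: 7.22
position: [637.7, -6.4, 110.3]
ee_rot: [0.512, -0.489, -0.51, -0.489]
contact_force: [-0.9, -3.5, 6.3]
gripper_width: 13.2
```

drive_tool --pt "0 0 1 0" --pt "0 0 0.5 0" --pt "0 0 0 0" --pt "0 0 0 0"

```text
clock: 7.55
position: [637.6, -5.5, 110.3]
ee_rot: [0.512, -0.489, -0.51, -0.489]
contact_force: [-0.9, -2.4, 6.4]
gripper_width: 13.0
```

drive_tool --pt "0 0 1 0" --pt "0 0 1 0" --pt "0 0 0 0" --pt "0 0 0 0"

```text
clock: 7.88
position: [637.6, -5.4, 110.3]
ee_rot: [0.512, -0.49, -0.51, -0.488]
contact_force: [0.6, -8.6, 4.4]
gripper_width: 13.3
```

At the stop: force rose to 8.6 N with no motion, and the position equals the start. Relax, open and lift.

drive_tool --pt "0 0 -2 0" --pt "0 0 -1.5 0" --pt "0 0 0 0"

```text
clock: 8.13
position: [637.6, -6.3, 110.3]
ee_rot: [0.511, -0.489, -0.511, -0.489]
contact_force: [-0.3, -0.4, 7.1]
gripper_width: 13.5
```

drive_tool --pt "0 0 0 0" --pt "0 0 0 0" --pt "0 0 0 0" --pt "0 0 0 0" --pt "0 0 0 0" --pt "-20 0 0 0" --pt "-25 0 0 0" --pt "-25 0 0 0" --pt "-25 0 0 0" --pt "-25 0 0 0" --grip 85

```text
clock: 8.97
position: [636.9, -6.5, 230.2]
ee_rot: [-0.511, 0.489, 0.511, 0.489]
contact_force: [-0.2, -1.0, -0.5]
gripper_width: 85.1
```

drive_tool --pt "0 28 0 0" --pt "0 28 0 0" --pt "0 28 0 0" --pt "0 28 0 0" --pt "0 28 0 0" --pt "0 29 0 0" --pt "0 0 30 0" --pt "0 0 30 0" --pt "0 0 30 0" --pt "0 0 0 0"

```text
clock: 9.8
position: [464.5, 79.4, 229.7]
ee_rot: [0.512, -0.487, -0.512, -0.489]
contact_force: [-0.1, -0.1, -0.6]
gripper_width: 84.8
```

```bash
python3 - <<'E'
from h import *
for i in range(4): st=arm.read_state();im=arm.get_image("wrist")
cv2.imwrite("pics/w4.png",cv2.resize(im[:,:,::-1],(800,600),interpolation=cv2.INTER_CUBIC))
C=cam("wrist",st);p=[629.03,93.70,.0441]
M=R.from_quat(st["ee_rot"]).as_matrix()
d=st["position"]-[p[0],p[1],0];print(st["position"],st["contact_force"],np.cos(p[2])*d[0]+np.sin(p[2])*d[1],-np.sin(p[2])*d[0]+np.cos(p[2])*d[1])
print((proj(C,d2w(p,[(-88,y,157) for y in(-10,0,10)]))*1.5625).round())
E
```

```text
[464.19393245  76.24364254 229.20123406] [-0.90170635  0.31485522  0.09198204] -165.4453819754989 -10.172470982886265
[[236. 320.]
 [238. 340.]
 [240. 360.]]
```

View pics/w4.png

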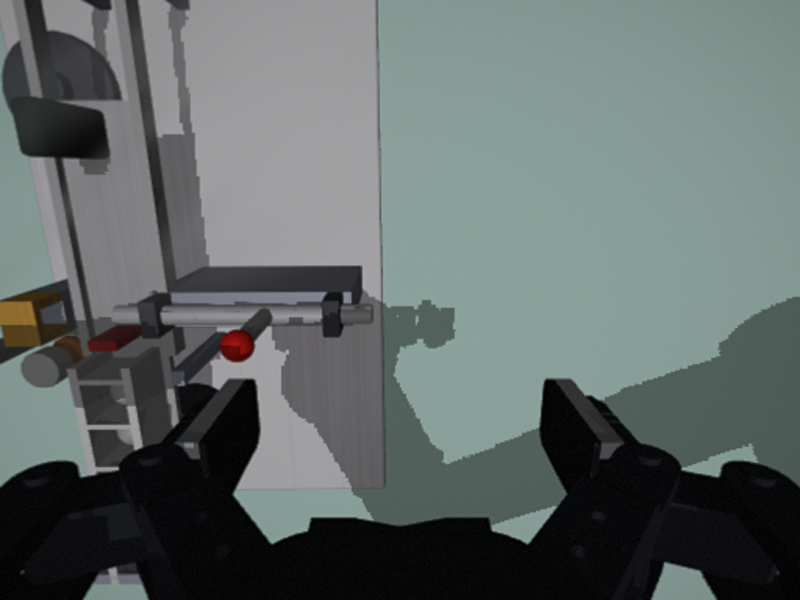

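The red ball is at (237,346), which gives the pin at x ≈ -88, y ≈ 3 in my robot-referenced frame. One ball is visible in each of the two nearer bays. The interface can't tilt the tool, so I'll push with the outer back of the open front finger, which reaches 57 mm ahead of centre. That keeps the body (≤43 mm) clear of the head. I'll descend behind the pin.

drive_tool --pt "0 25 11 0" --pt "20 0 0 0" --pt "25 0 0 0" --pt "25 0 0 0" --pt "20 0 0 0" --pt "9 0 0 0" --pt "0 0 0 0" --pt "0 0 0 0"

```text
clock: 10.67
position: [439.5, 85.6, 130.6]
ee_rot: [0.511, -0.489, -0.51, -0.489]
contact_force: [-0.2, -0.9, -0.1]
gripper_width: 85.0
```

drive_tool --pt "0 -5 0 0" --pt "0 -5 0 0" --pt "0 -5 0 0" --pt "0 -5 0 0" --pt "0 0 0 0" --pt "0 0 0 0"

```text
clock: 11.17
position: [459.3, 86.9, 130.4]
ee_rot: [-0.511, 0.489, 0.511, 0.489]
contact_force: [0.1, 0.4, -0.3]
gripper_width: 85.1
```

```bash
python3 - <<'E'
from h import *
st=arm.read_state();a=arm.get_image("scene")[:,:,::-1];b=arm.get_image("wrist")[:,:,::-1]
A=cv2.resize(a[165:280,220:370],(400,400),interpolation=cv2.INTER_CUBIC)
B=cv2.resize(b[150:384,:256],(400,400),interpolation=cv2.INTER_CUBIC)
cv2.imwrite("pics/s5.png",np.hstack([A,B]));print(st["position"],st["contact_force"])
E
```

```text
[459.32988316  86.93561178 130.39288052] [ 0.08155807  0.41427757 -0.3283656 ]
```

View pics/s5.png

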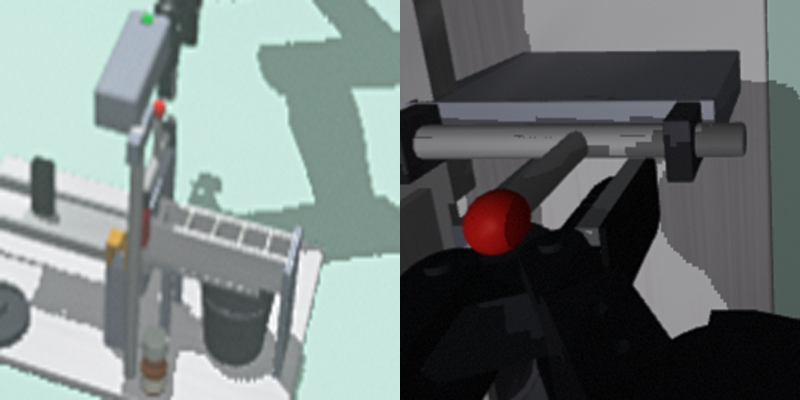

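```bash
python3 - <<'E'
from h import *
st=arm.read_state();C=cam("wrist",st);M=R.from_quat(st["ee_rot"]).as_matrix()
P=ray(C,[(62,279),((582-400)*.64,150+140*.585)],[157,113])
print((P-st["position"])@M)
E
```

```text
[[-26.77756934 -82.97633327   2.01883706]
 [ 17.22417146 -78.70274483  -1.32541311]]
```

drive_tool --pt "0 -5 0 0" --pt "0 -5 0 0" --pt "0 -5 0 0" --pt "0 -5 0 0" --pt "0 0 0 0" --pt "0 0 0 0"

```text
clock: 11.77
position: [479.3, 87.7, 130.1]
ee_rot: [-0.511, 0.489, 0.511, 0.489]
contact_force: [-0.1, 0.6, -0.6]
gripper_width: 84.8
```

drive_tool --pt "0 -5 0 0" --pt "0 -5 0 0" --pt "0 -5 0 0" --pt "0 -5 0 0" --pt "0 -5 0 0" --pt "0 0 0 0"

```text
clock: 12.27
position: [505.0, 88.9, 130.1]
ee_rot: [0.511, -0.489, -0.511, -0.489]
contact_force: [-0.3, 0.8, 0.2]
gripper_width: 85.1
```

```bash
python3 - <<'E'
from h import *
st=arm.read_state();a=arm.get_image("scene")[:,:,::-1];b=arm.get_image("wrist")[:,:,::-1]
A=cv2.resize(a[165:280,220:370],(400,400),interpolation=cv2.INTER_CUBIC)
B=cv2.resize(b[150:384,:256],(400,400),interpolation=cv2.INTER_CUBIC)
cv2.imwrite("pics/s6.png",np.hstack([A,B]));print(st["position"],st["contact_force"])
E
```

```text
[504.95432571  88.8747625  130.09568518] [-0.28249632  0.7510283   0.17696682]
```

View pics/s6.png

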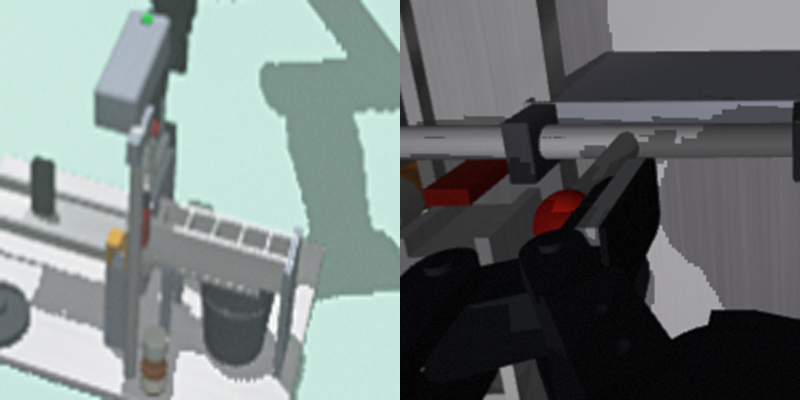

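The ball has moved about 27 mm and sits right in front of the finger's back, with the knuckle well below the head. Continuing.

drive_tool --pt "0 -5 0 0" --pt "0 -5 0 0" --pt "0 -5 0 0" --pt "0 -4 0 0" --pt "0 0 0 0" --pt "0 0 0 0"

```text
clock: 12.87
position: [521.6, 89.0, 129.0]
ee_rot: [-0.51, 0.491, 0.511, 0.488]
contact_force: [-3.9, -0.1, -2.5]
gripper_width: 85.0
```

drive_tool --pt "0 -1 0 0" --pt "0 -1 0 0" --pt "0 -1 0 0" --pt "0 0 0 0" --pt "0 0 0 0"

```text
clock: 13.28
position: [523.4, 88.8, 128.1]
ee_rot: [-0.509, 0.491, 0.512, 0.487]
contact_force: [-3.8, -1.0, -9.2]
gripper_width: 85.0
```

drive_tool --pt "0 -1 0 0" --pt "0 -1 0 0" --pt "0 0 0 0" --pt "0 0 0 0"

```text
clock: 13.62
position: [525.3, 88.9, 128.0]
ee_rot: [-0.509, 0.492, 0.512, 0.487]
contact_force: [-5.4, -0.8, -9.7]
gripper_width: 85.0
```

A downward force (-9.7 N) has appeared, so a gripper link is brushing the underside of the head. Backing off, going 11 mm lower and pushing again.

drive_tool --pt "0 10 0 0" --pt "0 10 0 0" --pt "0 10 0 0" --pt "6 0 0 0" --pt "6 0 0 0" --pt "0 0 0 0" --pt "0 0 0 0"

```text
clock: 14.2
position: [498.4, 88.8, 118.4]
ee_rot: [0.511, -0.489, -0.511, -0.489]
contact_force: [-0.1, 0.6, -0.2]
gripper_width: 84.6
```

drive_tool --pt "0 -6 0 0" --pt "0 -6 0 0" --pt "0 -6 0 0" --pt "0 -4 0 0" --pt "0 0 0 0" --pt "0 0 0 0"

```text
clock: 14.7
position: [520.2, 89.5, 118.1]
ee_rot: [-0.511, 0.489, 0.511, 0.489]
contact_force: [0.2, -0.4, -0.7]
gripper_width: 85.0
```

drive_tool --pt "0 -2 0 0" --pt "0 -2 0 0" --pt "0 -2 0 0" --pt "0 0 0 0" --pt "0 0 0 0"

```text
clock: 15.12
position: [525.7, 89.7, 118.3]
ee_rot: [-0.511, 0.489, 0.511, 0.489]
contact_force: [-0.1, 0.7, 0.5]
gripper_width: 85.2
```

drive_tool --pt "0 -1.5 0 0" --pt "0 -1.5 0 0" --pt "0 0 0 0" --pt "0 0 0 0"

```text
clock: 15.45
position: [528.5, 89.8, 118.3]
ee_rot: [-0.511, 0.489, 0.511, 0.489]
contact_force: [-2.0, 1.3, 2.2]
gripper_width: 84.9
```

drive_tool --pt "0 -1.5 0 0" --pt "0 -1.5 0 0" --pt "0 0 0 0" --pt "0 0 0 0"

```text
clock: 15.78
position: [528.8, 89.7, 118.4]
ee_rot: [-0.51, 0.491, 0.512, 0.487]
contact_force: [-13.2, 2.0, 8.9]
gripper_width: 84.9
```

drive_tool --pt "0 -1 0 0" --pt "0 -1 0 0" --pt "0 0 0 0" --pt "0 0 0 0"

```text
clock: 16.12
position: [528.9, 89.6, 118.5]
ee_rot: [-0.509, 0.492, 0.513, 0.486]
contact_force: [-18.8, 3.8, 13.7]
gripper_width: 85.2
```

The push has hit a hard stop at x = 528.8, near the predicted home. Backing off and looking.

drive_tool --pt "0 10 0 0" --pt "0 15 0 0" --pt "0 20 0 0" --pt "0 20 0 0" --pt "-20 0 0 0" --pt "-25 0 0 0" --pt "-25 0 0 0" --pt "-25 0 0 0" --pt "0 0 0 0" --pt "0 0 0 0"

```text
clock: 16.95
position: [470.3, 87.9, 214.9]
ee_rot: [0.511, -0.487, -0.51, -0.491]
contact_force: [0.2, -0.5, -0.8]
gripper_width: 85.0
```

```bash
python3 - <<'E'
from h import *
st=arm.read_state();b=arm.get_image("wrist")[:,:,::-1]
B=cv2.resize(b[130:320,0:256],(800,594),interpolation=cv2.INTER_CUBIC)
cv2.imwrite("pics/s7.png",B);print(st["position"],st["contact_force"])
C=cam("wrist",st);p=[629.03,93.70,.0441]
q=proj(C,d2w(p,[(x+4,2,z) for x,z in((-40,157),(-44,157),(-92,157),(-40,111),(-32,116),(32,105))]))
print(((q-[0,130])*3.125).round())
E
```

```text
[470.30739958  87.90594748 214.93781997] [ 0.18779375 -0.45219884 -0.80927565]
[[250. 255.]
 [268. 255.]
 [483. 256.]
 [346. 200.]
 [307. 205.]
 [ 95. 194.]]
```

View pics/s7.png

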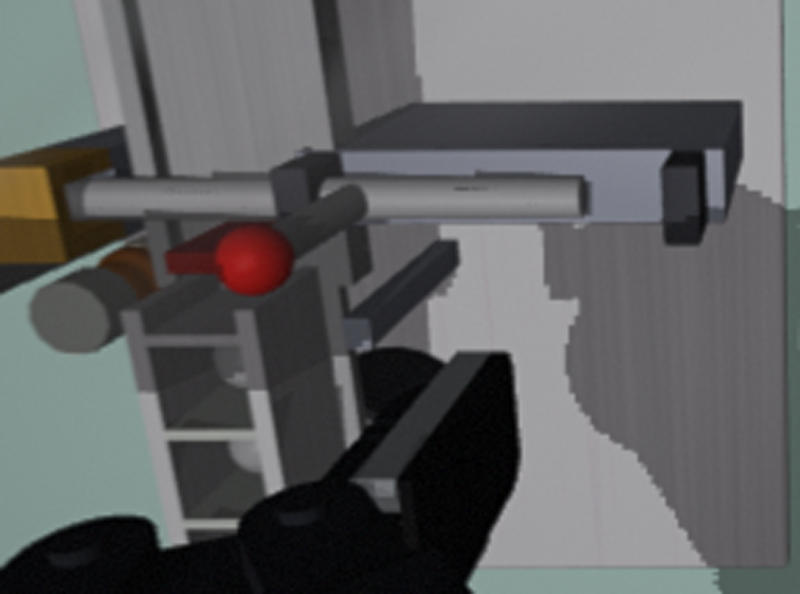

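The ball is at (254,258), against (250,255) predicted for fully home, so travel is ≈59 mm. The rod tip disappears into the brass mouth, and balls 3 and 4 sit in their bays at about (230,365) and (245,455). I'll retreat and do a final check of jar and gate.

drive_tool --pt "-10 20 0 0" --pt "-10 25 0 0" --pt "0 25 -20 0" --pt "0 20 -30 0" --pt "0 0 -35 0" --pt "0 0 -35 0" --pt "0 0 -35 0" --pt "0 0 0 0" --pt "0 0 0 0"

```text
clock: 17.75
position: [385.1, -73.1, 232.1]
ee_rot: [-0.509, 0.491, 0.51, 0.49]
contact_force: [0.3, 0.0, 0.5]
gripper_width: 84.8
```

```bash
python3 - <<'E'
from h import *
a=arm.get_image("scene")[:,:,::-1];b=arm.get_image("top")[:,:,::-1]
A=cv2.resize(a[195:300,190:345],(800,300),interpolation=cv2.INTER_CUBIC)
B=cv2.resize(b[122:202,180:300],(450,300),interpolation=cv2.INTER_CUBIC)
B2=cv2.resize(cv2.convertScaleAbs(b[135:180,182:230],alpha=2),(350,300),interpolation=cv2.INTER_CUBIC)
cv2.imwrite("pics/s8.png",np.vstack([A,np.hstack([B,B2])]));print(arm.read_state()["position"])
E
```

```text
[385.49885667 -71.34187598 232.4480938 ]
```

View pics/s8.png

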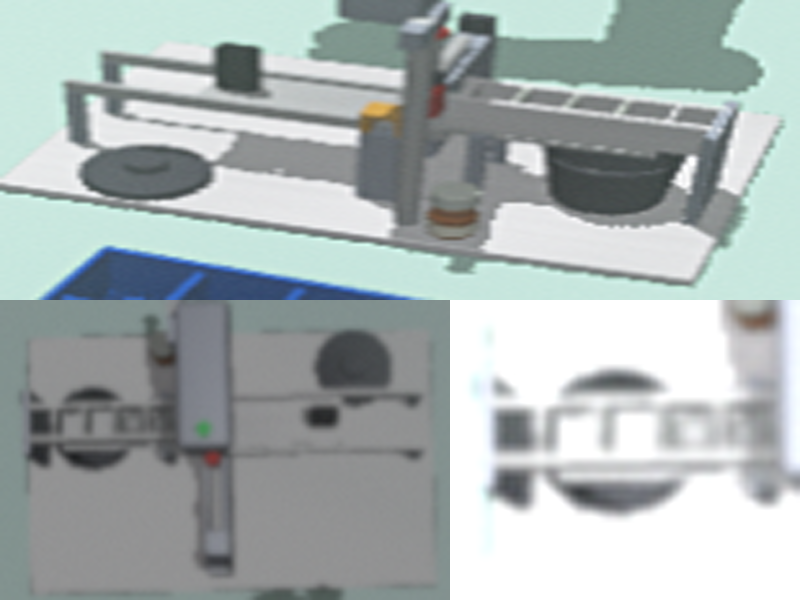

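The far two bays show bare gate floor and the near two show balls. The handle is back at its original pixel (≈415 vs 414). The red pin has moved ≈52 mm from a start of ≈8 mm. Handing in.

```bash
python3 -c "
from bench import arm
print(arm.job_done())"
```

```text
the job is handed in; nothing more can be done
None
```

The job is done and handed in at about 18 s of the 48 s allowed: the gate was drawn and shut, then the bolt was pushed home.

- **Gate:** I gripped the black handle, drew it about 58 mm, and pushed it back to its stop. The force rose to 8.6 N with no further motion, at the same position I started from. The final top view has the handle within about 1.5 pixels of where it began.
- **Balls:** The two far bays now show bare gate floor and the two near bays still hold their balls. I could not see the two dropped balls inside the jar itself; that they are in it is inferred from the empty bays above it.
- **Bolt:** It came to a hard stop. The wrist camera put its travel at about 59 mm and the top camera at about 60 mm, and the tip is visible inside the brass keeper.
- **No lean:** The moves allow no tilt of the tool, so I pushed the pin with the outer back of the open front finger, tool upright.
- **Contact with the head:** On the first push a gripper part, most likely a finger link under the control head, met up to about 10 N. I backed off, went about 10 mm lower and finished. At the final stop I pressed with about 19 N along the bolt and 14 N upward on the tool.
- **Camera disagreement:** The top and wrist cameras differed by about 4 mm on the dispenser's position. I went by the wrist view.
- **Rest of the bench:** The arm was clear of everything at the end. The lid and sample jar still stood on the plate; I did not check the other items again.

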